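# Put the whetstone back in its slide-lid box

## Robot

A 6-joint arm with a two-finger parallel gripper is mounted at the origin on a cart in front of the work surface, level with it; the furniture and walls round the work are solid. World frame = base frame: x ahead of the robot, y to its left, z up, the work surface at z = 0. Lengths are in m, angles in rad, forces in N, time in s.
With the tool pointing down it reaches from about 0.275 to 0.875 m from the base axis. Payload 12.5 kg.
Tool frame: the origin (TCP) lies midway between the tips of the shut fingers; the grasp point (between the pads) lies robot.grip_point_offset behind it (robot.grip_point_offset is the distance from the TCP to the grasp point, in m); z points along the fingers, y is the line along which they close (so a half turn about z gives the same grasp; the last joint's range is limited). The gripper opens to 85 mm and grips with 20 to 120 N. Pads are 22 mm wide; open, the fingers measure 114 mm over their backs; the gripper's body (76 mm by 85 mm) begins 54 mm behind the grasp point. The pads swing forward as they close: fully open they stand 13 mm farther back than shut.
Start: joints at [1.146, 0.351, 1.652, -0, 1.139, -0.085], TCP at [0.183, 0.519, 0.231] pointing down, gripper open.
Joint ranges: [-2.75, 2.75], [-0.79, 2.1], [0.01, 2.65], [-1.57, 4.71], [0.07, 3.14], [-2.87, 2.87]. Speed limits (rad/s): [2.22, 2.22, 2.79, 3.14, 3.14, 3.14].

## Interface

Orientations are given as a rotation vector (axis times angle).
In Python, from plant import robot gives the robot as it stands.
- The arm moves only by the tool jog_arm, never from a script. Its argument "series" is a list of rows, each a list of 7 numbers: the shift along the tool's x, y, z in m, then the turn, a rotation vector about the tool's x, y, z in degrees, then the opening, from 0 (shut) to 1 (fully open). A call has 1 to 12 rows; each row is the pose to reach, as a shift and turn from the pose commanded when the call began, along the tool's axes at that moment; what a row does not reach only later rows make up. A row lasts 1/10 s, in which the tool goes at most 50 mm and 8.59 degrees, less where a joint would pass 70% of its speed; a pose out of reach is approached as far as the arm can. A call with a gripper value outside its range is refused whole. The fingers move at their own pace and stop on an object; the grip force is fixed at half the most. Time passes only in rows, so rows that repeat a pose let the fingers close. It gives the time, the measured TCP pose, the force, the opening and the grip force at its end, in the units of the state.
- robot.get_obs(): the state, without advancing time (a new reading comes with each control period).
- robot.capture(name): name is "scene" or "top" or "wrist"; returns a dict with "image" (400x640x3 uint8, red, green, blue), "vertical_fov" (degrees; the focal length in pixels is half the picture's height over the tangent of half this angle, whatever the lens; pixels are square), "cx", "cy" (the principal point, pixels), "pose" (4x4, takes a point from camera to world coordinates); the wrist camera has in their place "mount" (4x4, takes a point from camera to tool coordinates, whose origin is the TCP and whose axes are the flange's). Camera axes: x right, y down, z forward; pixel columns grow to the right and rows downward; lengths in m; the calibration is good to about 2 mm. A picture is of the moment at which its call begins: read the wrist's pose just before it. There is no depth.
- robot.close_job(): hands the job in; it is judged then, once.
The state is a dict: "clock": time; "joint_pos": joint angles; "qd": joint speeds; "effort": joint torques, N m; "eef_pos": TCP position; "eef_rot": TCP orientation; "contact_force": force on the tool from outside, world axes, zero at the start; "moment": the same for the moment, N m; "opening": finger opening in m; "finger_force": force on a finger pad.
Only numpy, scipy, OpenCV 4.12 (cv2) and the standard library are available. Lean on these libraries where they do the work, as an engineer would, in place of code of your own. Each camera call takes 0.05 s, during which the arm holds its last target. There are 200 camera calls.

## Task

Put the rinsed whetstone from the draining board back in its wooden slide-lid box. To open the box, use the finger hole to lift the front end of the lid over the stop lip, draw the lid right out of its grooves and leave it lying flat on the worktop; then set the stone down gently, flat on the floor of the box, and leave the box open so the stone can dry. Leave the candle, the jam jar and the mug standing where they are.

Things in the scene. Friction and masses are not known exactly. Their poses are not given: they have to be found in the camera images.
- box: Pale wooden slide-lid box, fixed on the worktop, 176 (x) x 128 (y) x 66 mm high. Origin: centre of its underside, z up; +x points along its length to its front end, where the lid comes out. Cavity 160 x 100 mm, centred, floor at z = 6 mm. Rear wall (x = -80 to -88) and side walls reach z = 66 mm, the front wall (x = 80 to 88) only 44 mm; a thumb notch in it (y = -30 to 30) goes down to 16 mm.
- box_lip (a point): Middle of the box's front wall, level with its top edge, the stop lip on both sides of the notch: (84, 0, 44) mm in the box's frame. The lid rests 6 mm lower, on ledges at z = 38 mm in side grooves (wall faces y = +-50, groove backs +-58). The groove roofs rise from z = 47.5 mm at the rear to 60 mm at the front, so the lid's front can be lifted while its rear stays captive.
- lid: Loose darker wooden lid, 155 (x) x 113 (y) x 7 mm, about 0.11 kg. Origin: centre of its underside, z up, +x to its front end. It starts closed in the box, axes along the box's, with about 1.5 mm play at each side and 2.5 mm at each end.
- lid_hole (a point): Centre of the finger hole right through the lid, (27.5, 0, 3.5) mm in the lid's frame. The hole is 52 mm long (lid x = 1.5 to 53.5) and 60 mm wide (y = -30 to 30), corners cut off by 6 mm; a solid strip 24 mm long lies in front of it. The box below is empty.
- lid_front (a point): Middle of the lower edge of the lid's front end, (77.5, 0, 0) mm in the lid's frame.
- stone: Loose two-layer whetstone, off-white below and brick red above, 132 mm long (x), 48 mm wide (y), 25 mm thick, about 0.33 kg. Origin: centre of its underside, z up. It starts lying flat on the draining board of the sink, left of the box; the draining board's surface is flat there, at z = -1.5 mm.
- candle: Bystander: beige pillar candle, 61 mm across, 131 mm tall, standing behind the box. Origin: centre of its foot.
- jam_jar: Bystander: glass jam jar with a white lid, 65 mm across, 94 mm tall, standing behind the box. Origin: centre of its foot.
- mug: Bystander: cream mug, 82 mm across (120 mm with its handle), 94 mm tall, standing behind the place where the lid comes out. Origin: centre of its foot.

How it is judged:
By the outcome, as a careful person would: the job done as asked, in the order asked, and still so for the second after the job is handed in, with the robot touching nothing.
It also fails if it takes over 61 s, if anything falls off the work surface, if the arm or the gripper's body presses on something with over 40 N, if the wrist force passes 120 N, or if a joint passes its speed limit or range.

## Working session

There is one attempt and no reset: what is moved stays moved. The work goes in short steps, Python scripts to look and compute and a tool call to move; the robot and the scene stay as the last step left them, time stands still between calls to the robot, and variables do not carry over. Pictures are saved under pics/ and viewed, at most 10 in all, crops included, and the job is handed in when it is done.

Besides the shell and the picture viewer there is one more tool, called as name(argument=value, ...) on one line, values as JSON. jog_arm: Moves the arm, as the interface text tells. Its arguments: {"type":"object","properties":{"series":{"type":"array"}},"required":["series"]}

```bash
ls; mkdir -p pics; cat > h.py <<'E'
import numpy as np, cv2
from scipy.spatial.transform import Rotation as R
from plant import robot
def cap(n):
    o=robot.get_obs(); c=robot.capture(n)
    if n=="wrist":
        T=np.eye(4);T[:3,:3]=R.from_rotvec(o["eef_rot"]).as_matrix();T[:3,3]=o["eef_pos"]
        c["pose"]=T@np.array(c["mount"])
    return c
def K(c):
    f=200/np.tan(np.radians(c["vertical_fov"])/2); return np.array([[f,0,c["cx"]],[0,f,c["cy"]],[0,0,1.]])
def toz(c,uv,z):
    P=np.array(c["pose"]); d=P[:3,:3]@np.linalg.inv(K(c))@np.array([uv[0],uv[1],1.]); return P[:3,3]+d*(z-P[2,3])/d[2]
def proj(c,X):
    P=np.array(c["pose"]); p=(np.atleast_2d(X)-P[:3,3])@P[:3,:3]@K(c).T; return p[:,:2]/p[:,2:]
def save(c,fn,crop=None,s=1):
    im=c["image"][:,:,::-1]
    if crop: im=im[crop[1]:crop[3],crop[0]:crop[2]]
    cv2.imwrite("pics/"+fn,cv2.resize(im,None,fx=s,fy=s,interpolation=cv2.INTER_CUBIC))
E
python3 - <<'E'
from h import *
import pickle
o=robot.get_obs();print(o,robot.grip_point_offset)
cs={}
for n in["scene","top","wrist"]:
    c=cap(n);cs[n]=c;print(n,c["vertical_fov"],c["cx"],c["cy"],np.round(c["pose"],3).tolist())
pickle.dump(cs,open("c0.pkl","wb"))
a=[cs[n]["image"] for n in["scene","top"]]
save(cs["top"],"top0.png",None,1.25); save(cs["scene"],"sc0.png",None,1.25)
E
```

```text
pics
{'clock': 0.0, 'joint_pos': array([ 1.14639371e+00,  3.51217394e-01,  1.65242673e+00, -1.73931090e-05,
        1.13909998e+00, -8.46108086e-02]), 'qd': array([-0.00057522, -0.00061486, -0.00075819,  0.00010812, -0.00190626,
       -0.0005779 ]), 'effort': array([-2.32284059e-03, -5.06100655e+01, -2.91402912e+01, -2.16425065e-04,
        4.51225744e-03,  4.10034784e-05]), 'eef_pos': array([0.18315828, 0.51825493, 0.23076774]), 'eef_rot': array([-5.31121914e-01, -3.09609197e+00,  1.75652048e-03]), 'contact_force': array([-0.43967696, -0.09119249,  0.11830357]), 'moment': array([ 0.00447784, -0.04011195,  0.0025063 ]), 'finger_force': 0.0, 'opening': 0.08551884742419395} 0.0187
scene 47.169049370829306 306.1622923495782 198.83190231232456 [[0.677, -0.493, 0.547, -0.076], [-0.736, -0.437, 0.517, -0.856], [-0.016, -0.752, -0.658, 0.861], [0.0, 0.0, 0.0, 1.0]]
top 47.78974335852758 320.69890317887916 203.3851741333759 [[-0.025, -0.992, 0.121, 0.446], [-1.0, 0.024, -0.014, -0.194], [0.011, -0.122, -0.993, 1.248], [0.0, 0.0, 0.0, 1.0]]
wrist 70.17478154504491 325.37654976996794 192.6659301706889 [[0.333, 0.904, 0.269, 0.114], [0.943, -0.319, -0.097, 0.543], [-0.002, 0.286, -0.958, 0.374], [0.0, 0.0, 0.0, 1.0]]
```

View pics/top0.png

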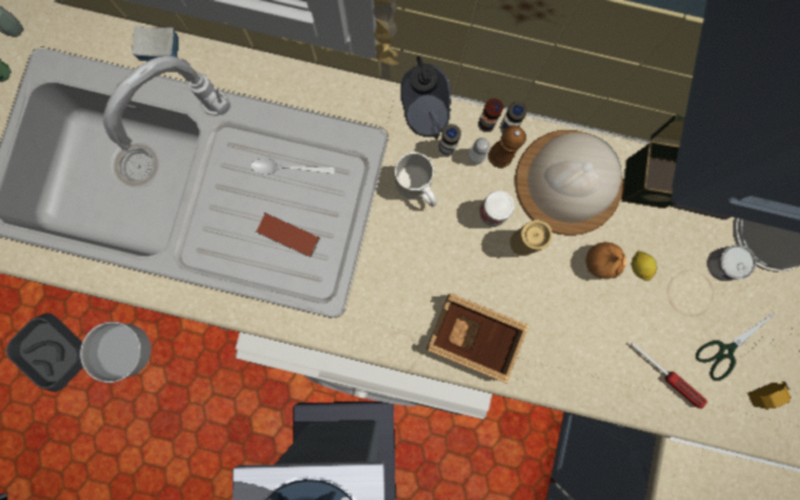

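View pics/sc0.png

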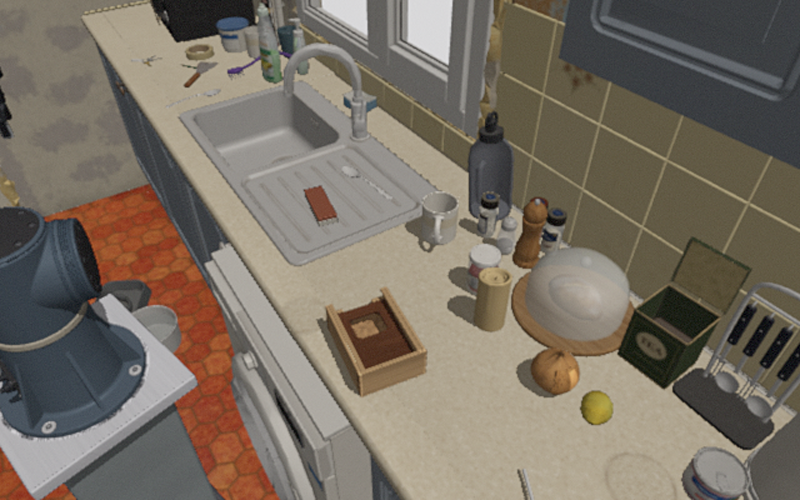

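Top view: the box is at about (478,338), with its front end to image left (world +y). The stone is at (288,234), and the mug (413,175), jar (497,208) and candle (535,237) stand behind. Next I'll enlarge crops of the box and stone.

```bash
python3 - <<'E'
from h import *
import pickle
c=pickle.load(open("c0.pkl","rb"))["top"]; s=c=c
im=c["image"][:,:,::-1]
a=cv2.resize(im[230:310,335:430],None,fx=6,fy=6,interpolation=cv2.INTER_CUBIC)
im2=im[160:210,195:265]
b=cv2.resize(im2,None,fx=3,fy=3,interpolation=cv2.INTER_CUBIC)
o=np.zeros((480,790,3),np.uint8);o[:,:570]=a;o[:150,570:780]=b
cv2.imwrite("pics/crop1.png",o)
# stone by colour: red top (z=23.5mm)
m=((im[:,:,2].astype(int)>1.6*im[:,:,0]) )[160:210,195:265].astype(np.uint8)
n,l,st,ce=cv2.connectedComponentsWithStats(m);k=1+st[1:,4].argmax();print(st[k],ce[k]+[195,160])
pts=np.argwhere(l==k)[:,::-1]+[195,160]
W=np.array([toz(c,p,.0235)[:2] for p in pts]).astype(np.float32)
print(cv2.minAreaRect(W))
for uv,z in[((413/1.25,172/1.25),.094),((497/1.25,204/1.25),.094),((535/1.25,232/1.25),.131)]:print(toz(c,uv,z).round(3))
E
```

```text
[ 11  11  49  34 771] [229.71335927 187.40077821]
((0.6461573243141174, 0.037183694541454315), (0.1286446750164032, 0.045224688947200775), 64.0056381225586)
[ 0.761 -0.24   0.094]
[ 0.688 -0.413  0.094]
[ 0.621 -0.48   0.131]
```

View pics/crop1.png

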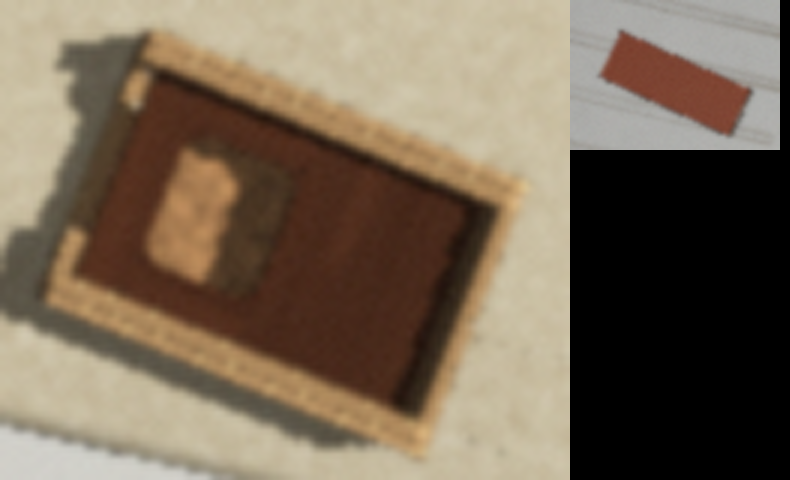

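The crop shows the box rim corners at about (152,35), (525,188), (425,455) and (50,300). The hole is nearer the left (front) end, centred near (220,222).

```bash
python3 - <<'E'
from h import *
import pickle
c=pickle.load(open("c0.pkl","rb"))["top"]
px=lambda p:np.array(p)/6+[335,230]-.5
C=np.array([toz(c,px(p),.066)[:2] for p in[(150,33),(527,186),(424,458),(46,300)]])
print(C.round(4), [np.linalg.norm(C[i]-C[i-1]).round(4) for i in range(4)])
m=C.mean(0); d=(C[0]+C[3]-C[1]-C[2]); yaw=np.arctan2(d[1],d[0]); e=C[0]-C[3]+C[1]-C[2]
print("centre",m,np.degrees(yaw),"side dir",np.degrees(np.arctan2(e[1],e[0])))
u=np.array([np.cos(yaw),np.sin(yaw)]);v=np.array([-u[1],u[0]])
h=toz(c,px((222,220)),.045)[:2]-m; print("hole in box",h@u,h@v)
for s in range(1):
  from_t=R.from_rotvec(robot.get_obs()["eef_rot"]).as_matrix();print(from_t.round(3))
c2=pickle.load(open("c0.pkl","rb"))["scene"]
# check with scene: project rim corners
B=np.array([[*(m+sx*.088*u+sy*.064*v),.066] for sx,sy in[(1,1),(1,-1),(-1,-1),(-1,1)]])
print((proj(c2,B)*1.25).round(1).tolist())
im=c2["image"].copy()[:,:,::-1].copy()
cv2.polylines(im,[np.round(proj(c2,B)*8).astype(np.int32)],True,(0,255,0),1,shift=3)
S=np.array([.646,.0372]);a=np.radians(64);us=np.array([np.cos(a),np.sin(a)]);vs=np.array([-us[1],us[0]])
St=np.array([[*(S+sx*.066*us+sy*.024*vs),.0235] for sx,sy in[(1,1),(1,-1),(-1,-1),(-1,1)]])
cv2.polylines(im,[np.round(proj(c2,St)*8).astype(np.int32)],True,(0,255,0),1,shift=3)
o=np.hstack([cv2.resize(im[225:325,250:350],None,fx=4,fy=4),cv2.resize(im[130:230,220:320],None,fx=4,fy=4)])
cv2.imwrite("pics/chk.png",o)
E
```

```text
[[ 0.5051 -0.3096]
 [ 0.4348 -0.4709]
 [ 0.3204 -0.4206]
 [ 0.3914 -0.2606]] [np.float64(0.1238), np.float64(0.176), np.float64(0.125), np.float64(0.175)]
centre [ 0.41292289 -0.36543048] 66.27031406383018 side dir -23.505808190093067
hole in box 0.027000366211173132 0.0006900122526327414
[[-0.943  0.333 -0.   ]
 [ 0.333  0.943 -0.001]
 [ 0.    -0.001 -1.   ]]
[[324.3, 305.6], [386.0, 285.7], [426.7, 350.4], [358.9, 375.3]]
```

View pics/chk.png

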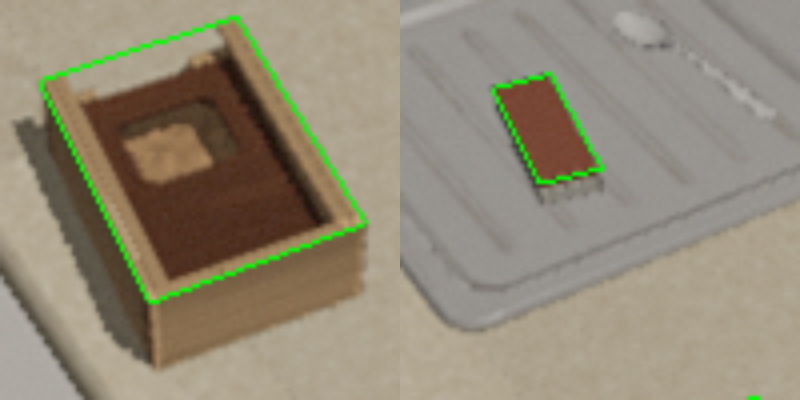

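Both overlays match the images well. Now a helper that works out the jogs, then the hover over the lid's strip.

```bash
cat >> h.py <<'E'
BC=np.array([.413,-.3653]);BY=66.3
def ub(y=None):
    a=np.radians(BY if y is None else y);u=np.array([np.cos(a),np.sin(a)]);return u,np.array([-u[1],u[0]])
def bx(x,y,z,C=None):
    u,v=ub();return np.array([*((BC if C is None else C)+x*u+y*v),z])
def Rt(psi,tilt=0): # tilt: raises the +toolY end
    a=np.radians(psi);y=np.array([np.cos(a),np.sin(a),0]);z=np.array([0,0,-1.]);x=np.cross(y,z)
    return R.from_rotvec(x*np.radians(tilt)).as_matrix()@np.column_stack([x,y,z])
def rel(p,Rd):
    o=robot.get_obs();Rc=R.from_rotvec(o["eef_rot"]).as_matrix()
    print("t",o["clock"].__round__(2),"shift",(Rc.T@(np.array(p)-o["eef_pos"])).round(4),"turn",np.degrees(R.from_matrix(Rc.T@Rd).as_rotvec()).round(2),"F",o["contact_force"].round(1),"op",round(o["opening"],4))
E
python3 - <<'E'
from h import *
import pickle
rel(bx(.0655,0,.18),Rt(BY))
c=pickle.load(open("c0.pkl","rb"))["top"]
for uv in[(345,315),(385,135),(430,400),(240,330)]:print(toz(c,np.array(uv)/1.25,0).round(3))
print(bx(.088,.064,0),bx(.19,0,0))
E
```

```text
t 0.15 shift [-0.516  -0.6911  0.0515] turn [-0.05 -0.    4.23] F [ 0.2 -0.2 -0.1] op 0.0852
[ 0.467 -0.085  0.   ]
[ 0.874 -0.182  0.   ]
[ 0.28  -0.266  0.   ]
[0.441 0.145 0.   ]
[ 0.389769   -0.25899703  0.        ] [ 0.48937008 -0.19132411  0.        ]
```

jog_arm(series=[[-0.043, -0.058, 0.004, 0, 0, 0.4, 0.75], [-0.086, -0.115, 0.009, 0, 0, 0.7, 0.75], [-0.13, -0.173, 0.013, 0, 0, 1.1, 0.75], [-0.172, -0.23, 0.017, 0, 0, 1.4, 0.75], [-0.215, -0.288, 0.02, 0, 0, 1.8, 0.75], [-0.258, -0.346, 0.025, 0, 0, 2.1, 0.75], [-0.3, -0.403, 0.03, 0, 0, 2.5, 0.75], [-0.344, -0.46, 0.034, 0, 0, 2.8, 0.75], [-0.387, -0.518, 0.038, 0, 0, 3.2, 0.75], [-0.43, -0.576, 0.043, 0, 0, 3.5, 0.75], [-0.473, -0.633, 0.047, 0, 0, 3.9, 0.75], [-0.516, -0.691, 0.0515, 0, 0, 4.2, 0.75]])

```text
clock: 1.35
eef_pos: [0.3613, -0.0556, 0.1959]
eef_rot: [0.645, 3.074, 0.0]
contact_force: [1.6, 0.4, -0.3]
opening: 0.0644
finger_force: 0.0
```

```bash
python3 - <<'E'
from h import *
rel(bx(.0655,0,.18),Rt(BY)); print(robot.get_obs()["joint_pos"].round(2),robot.get_obs()["eef_pos"].round(3))
E
```

```text
t 1.35 shift [-0.1718 -0.1973  0.0159] turn [ 0.01  0.04 -0.01] F [ 1.6  0.4 -0.3] op 0.0644
[-0.28  0.06  2.13  0.    0.96 -1.44] [ 0.361 -0.056  0.196]
```

jog_arm(series=[[-0.034, -0.039, 0.003, 0, 0, 0, 0.75], [-0.069, -0.079, 0.006, 0, 0, 0, 0.75], [-0.103, -0.118, 0.01, 0, 0, 0, 0.75], [-0.137, -0.158, 0.013, 0, 0, 0, 0.75], [-0.165, -0.188, 0.015, 0, 0, 0, 0.75], [-0.17, -0.196, 0.016, 0, 0, 0, 0.75], [-0.17, -0.196, 0.016, 0, 0, 0, 0.75], [-0.17, -0.196, 0.016, 0, 0, 0, 0.75]])

```text
clock: 2.15
eef_pos: [0.4378, -0.3001, 0.1795]
eef_rot: [-0.644, -3.074, -0.001]
contact_force: [0.7, -0.9, 0.2]
opening: 0.064
finger_force: 0.0
```

```bash
python3 - <<'E'
from h import *
import pickle
c=cap("wrist");pickle.dump(c,open("c1.pkl","wb"))
rel(bx(.0655,0,.18),Rt(BY))
im=c["image"][:,:,::-1].copy()
def poly(P):cv2.polylines(im,[np.round(proj(c,np.array(P))*8).astype(np.int32)],True,(0,255,0),1,shift=3)
poly([bx(a*.088,b*.064,.066) for a,b in[(1,1),(1,-1),(-1,-1),(-1,1)]])
poly([bx(*p,.045) for p in[(.0015,.03),(.0535,.03),(.0535,-.03),(.0015,-.03)]])
poly([bx(.0775,.05,.045),bx(.0775,-.05,.045)])
cv2.imwrite("pics/w1.png",cv2.resize(im,None,fx=1.25,fy=1.25))
E
```

```text
t 2.2 shift [-0.0035 -0.0045 -0.0002] turn [ 0.02 -0.04  0.07] F [-0.1 -0.5 -0.5] op 0.0642
```

View pics/w1.png

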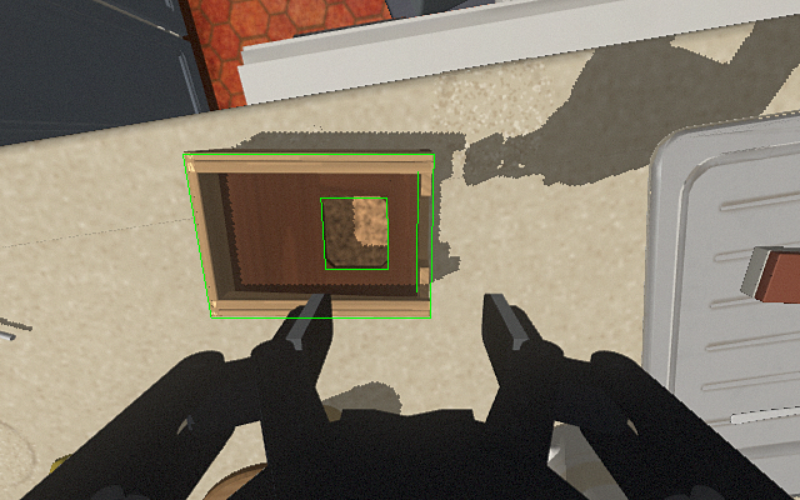

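The overlays of the rim (183–435, 153–318), the hole (322–388, 198–268) and the lid front (x≈417) all agree to about 1 mm. I'll descend and grip the strip through the hole.

jog_arm(series=[[-0.0035, -0.0045, 0.03, 0, 0, 0, 0.75], [-0.0035, -0.0045, 0.065, 0, 0, 0, 0.75], [-0.0035, -0.0045, 0.1, 0, 0, 0, 0.75], [-0.0035, -0.0045, 0.13, 0, 0, 0, 0.75], [-0.0035, -0.0045, 0.147, 0, 0, 0, 0.75], [-0.0035, -0.0045, 0.152, 0, 0, 0, 0.75], [-0.0035, -0.0045, 0.152, 0, 0, 0, 0.75], [-0.0035, -0.0045, 0.152, 0, 0, 0, 0.75]])

```text
clock: 3.0
eef_pos: [0.4402, -0.3066, 0.029]
eef_rot: [0.643, 3.074, -0.001]
contact_force: [0.3, 0.2, -0.6]
opening: 0.064
finger_force: 0.0
```

```bash
python3 - <<'E'
from h import *
rel(bx(.0655,0,.027),Rt(BY))
E
```

```text
t 3.0 shift [0.0013 0.0008 0.002 ] turn [-0.02  0.09  0.06] F [ 0.3  0.2 -0.6] op 0.064
```

jog_arm(series=[[0.001, 0.001, 0.002, 0, 0, 0, 0.6], [0.001, 0.001, 0.002, 0, 0, 0, 0.45], [0.001, 0.001, 0.002, 0, 0, 0, 0.35], [0.001, 0.001, 0.002, 0, 0, 0, 0.2], [0.001, 0.001, 0.002, 0, 0, 0, 0.1], [0.001, 0.001, 0.002, 0, 0, 0, 0.1], [0.001, 0.001, 0.002, 0, 0, 0, 0.1], [0.001, 0.001, 0.002, 0, 0, 0, 0.1], [0.001, 0.001, 0.002, 0, 0, 0, 0.1]])

```text
clock: 3.9
eef_pos: [0.4392, -0.3054, 0.0263]
eef_rot: [0.645, 3.074, -0.0]
contact_force: [-1.6, 1.3, 5.8]
opening: 0.0226
finger_force: 58.7
```

```bash
python3 - <<'E'
from h import *
o=robot.get_obs();print(o["finger_force"],o["moment"].round(2))
Rc=R.from_rotvec(o["eef_rot"]).as_matrix()
# current TCP in box coords -> target: rotation by th about rear edge (x=-.0775,z=.038), lifted 1 mm
u,v=ub();d=o["eef_pos"][:2]-BC;X=d@u;Y=d@v;Z=o["eef_pos"][2];print("tcp box",X,Y,Z)
for th,up in[(2,.0005),(4,.001)]:
    t=np.radians(th);dx=X+.0775;dz=Z-.038
    x=-.0775+dx*np.cos(t)-dz*np.sin(t);z=.038+dx*np.sin(t)+dz*np.cos(t)+up
    print(x,z);rel(bx(x,Y,z),Rt(BY,th))
E
```

```text
58.72405529022217 [ 0.19  0.26 -0.04]
tcp box 0.06537164284566722 3.2861366536865444e-05 0.026314150643908598
0.06569243956217709 0.0318074177759685
t 3.9 shift [-0.      0.0003 -0.0055] turn [2.   0.02 0.02] F [-1.6  1.3  5.8] op 0.0226
0.06583877834818483 0.037308838788555135
t 3.9 shift [-0.      0.0005 -0.011 ] turn [4.   0.02 0.02] F [-1.6  1.3  5.8] op 0.0226
```

The tilt sign has to be negative, because tool x × y points down. I'll fix the helper and lift the lid's front by 4°.

jog_arm(series=[[0, 0.0001, -0.0025, -0.8, 0, 0, 0.1], [0, 0.0002, -0.005, -1.7, 0, 0, 0.1], [0, 0.0004, -0.008, -2.9, 0, 0, 0.1], [0, 0.0005, -0.011, -4, 0, 0, 0.1], [0, 0.0005, -0.011, -4, 0, 0, 0.1], [0, 0.0005, -0.011, -4, 0, 0, 0.1]])

```text
clock: 4.5
eef_pos: [0.4392, -0.305, 0.0368]
eef_rot: [0.642, 3.059, 0.107]
contact_force: [0.2, 0.2, -0.6]
opening: 0.0223
finger_force: 58.8
```

```bash
sed -i 's/x\*np.radians(tilt)/-x*np.radians(tilt)/' h.py; python3 - <<'E'
from h import *
import pickle
o=robot.get_obs();print(o["finger_force"],o["moment"].round(2))
rel(bx(.06584,0,.0373),Rt(BY,4))
c=cap("scene");im=c["image"]
save(c,"sc1.png",(230,180,390,320),5)
E
```

```text
58.84891390800476 [ 0.07 -0.02 -0.01]
t 4.5 shift [-0.0002  0.0001 -0.0005] turn [-0.01 -0.    0.01] F [ 0.2  0.2 -0.6] op 0.0223
```

View pics/sc1.png

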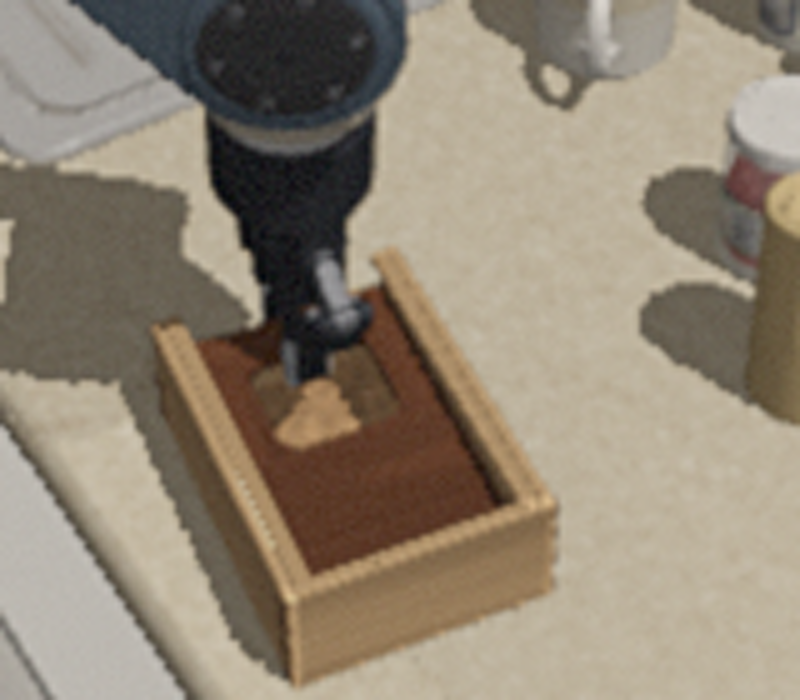

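The scene view shows the strip held at (310,360), the lid's front raised between the side walls and almost no contact force. I'll draw it out along the lid's own plane.

jog_arm(series=[[0, 0.005, 0, 0, 0, 0, 0.1], [0, 0.012, 0, 0, 0, 0, 0.1], [0, 0.022, 0, 0, 0, 0, 0.1], [0, 0.032, 0, 0, 0, 0, 0.1], [0, 0.04, 0, 0, 0, 0, 0.1], [0, 0.04, 0, 0, 0, 0, 0.1]])

```text
clock: 5.15
eef_pos: [0.4558, -0.2672, 0.0397]
eef_rot: [0.639, 3.06, 0.107]
contact_force: [0.1, -0.5, -0.8]
opening: 0.0222
finger_force: 58.9
```

jog_arm(series=[[0, 0.01, 0, 0, 0, 0, 0.1], [0, 0.025, 0, 0, 0, 0, 0.1], [0, 0.04, 0, 0, 0, 0, 0.1], [0, 0.055, 0, 0, 0, 0, 0.1], [0, 0.07, 0, 0, 0, 0, 0.1], [0, 0.085, 0, 0, 0, 0, 0.1], [0, 0.1, 0, 0, 0, 0, 0.1], [0, 0.115, 0, 0, 0, 0, 0.1], [0, 0.13, 0, 0, 0, 0, 0.1], [0, 0.141, 0, 0, 0, 0, 0.1], [0, 0.145, 0, 0, 0, 0, 0.1], [0, 0.145, 0, 0, 0, 0, 0.1]])

```text
clock: 6.35
eef_pos: [0.5136, -0.1354, 0.0497]
eef_rot: [0.64, 3.059, 0.107]
contact_force: [0.1, -0.4, -1.7]
opening: 0.0224
finger_force: 58.9
```

```bash
python3 - <<'E'
from h import *
# lid target centre box(0.197,-0.08); rear on table at tilt 4.
# TCP relative to the lid (lid frame closed: origin box(0,0,.038)): at grasp tcp=(.0654,0,.0263)
r=np.array([.0654,0,-.0117]);t=np.radians(4)
def tcp(rx,y,zrear): # rear edge at (rx,zrear)
    dx=r[0]+.0775;dz=r[2]
    return bx(rx+dx*np.cos(t)-dz*np.sin(t),y,zrear+dx*np.sin(t)+dz*np.cos(t))
o=robot.get_obs();u,v=ub();print("box tcp",(o["eef_pos"][:2]-BC)@u,o["eef_pos"])
rel(tcp(.12,-.08,.03),Rt(BY,4)); p=tcp(.12,-.08,.0005);print(p);rel(p,Rt(BY,4))
c=cap("scene");save(c,"sc2.png",(200,130,420,300),3.5)
E
```

```text
box tcp 0.2509130512925911 [ 0.51359031 -0.13543258  0.04969734]
t 6.35 shift [-0.0803  0.0108  0.0222] turn [-0.   -0.    0.07] F [ 0.1 -0.4 -1.7] op 0.0224
[ 0.59211321 -0.15629955 -0.0012033 ]
t 6.35 shift [-0.0803  0.0088  0.0516] turn [-0.   -0.    0.07] F [ 0.1 -0.4 -1.7] op 0.0224
```

View pics/sc2.png

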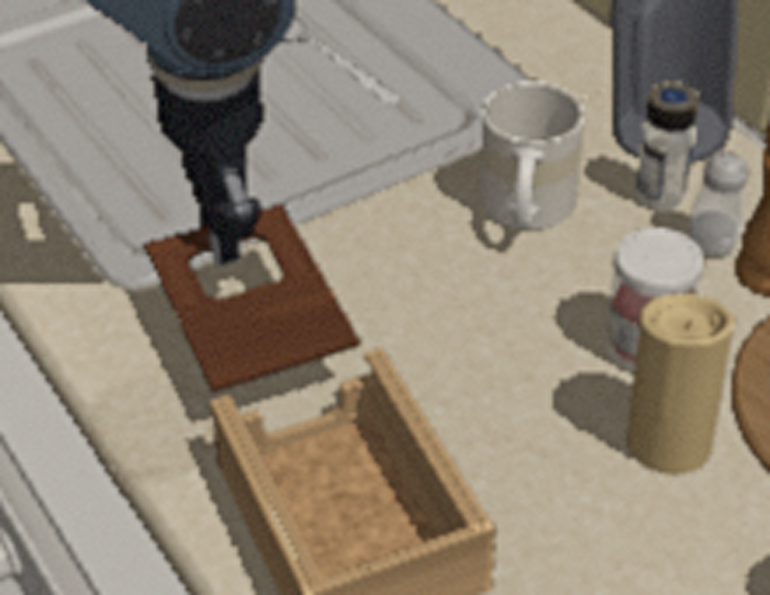

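The lid is completely out at (250,300), and the box is open and empty. I'll carry it sideways toward the mug-side free worktop and set it down rear edge first.

jog_arm(series=[[-0.02, 0.003, 0, 0, 0, 0, 0.1], [-0.045, 0.006, 0.004, 0, 0, 0, 0.1], [-0.07, 0.01, 0.012, -0.8, 0, 0, 0.1], [-0.08, 0.011, 0.022, -1.5, 0, 0, 0.1], [-0.08, 0.011, 0.03, -1.5, 0, 0, 0.1], [-0.08, 0.011, 0.03, -1.5, 0, 0, 0.1], [-0.08, 0.011, 0.03, -1.5, 0, 0, 0.1]])

```text
clock: 7.1
eef_pos: [0.5908, -0.1557, 0.0202]
eef_rot: [0.64, 3.054, 0.147]
contact_force: [0.6, -0.7, -1.4]
opening: 0.0222
finger_force: 58.9
```

```bash
python3 - <<'E'
from h import *
r=np.array([.0654,0,-.0117]);t=np.radians(5.5);dx=r[0]+.0775;dz=r[2]
p=bx(.12+dx*np.cos(t)-dz*np.sin(t),-.08,.0005+dx*np.sin(t)+dz*np.cos(t));print(p)
rel(p,Rt(BY,5.5))
E
```

```text
[ 0.59211139 -0.15630371  0.00255022]
t 7.1 shift [-0.0014 -0.0017  0.0176] turn [-0.02 -0.09  0.01] F [ 0.6 -0.7 -1.4] op 0.0222
```

jog_arm(series=[[-0.0005, -0.0005, 0.006, 0, 0, 0, 0.1], [-0.001, -0.001, 0.011, 0, 0, 0, 0.1], [-0.001, -0.0015, 0.014, 0, 0, 0, 0.1], [-0.001, -0.0015, 0.016, 0, 0, 0, 0.1], [-0.001, -0.0015, 0.0172, 0, 0, 0, 0.1], [-0.001, -0.0015, 0.0172, 0, 0, 0, 0.1], [-0.001, -0.0015, 0.0172, 0, 0, 0, 0.1]])

```text
clock: 7.8
eef_pos: [0.593, -0.1563, 0.0034]
eef_rot: [0.639, 3.052, 0.147]
contact_force: [0.4, 0.2, -1.1]
opening: 0.0226
finger_force: 58.9
```

jog_arm(series=[[0, 0, 0.001, 0, 0, 0, 0.1], [0, 0, 0.002, 0, 0, 0, 0.1], [0, 0, 0.002, 0, 0, 0, 0.1], [0, 0, 0.002, 0, 0, 0, 0.1]])

```text
clock: 8.2
eef_pos: [0.5932, -0.1562, 0.0018]
eef_rot: [0.639, 3.052, 0.146]
contact_force: [-2.1, 1.4, 6.0]
opening: 0.0226
finger_force: 61.8
```

Rear edge contact registers +6 N. I'll release and lift.

jog_arm(series=[[0, 0, -0.0005, 0, 0, 0, 0.3], [0, 0, -0.0005, 0, 0, 0, 0.4], [0, 0, -0.0005, 0, 0, 0, 0.5], [0, 0, -0.0005, 0, 0, 0, 0.6], [0, 0, -0.0005, 0, 0, 0, 0.65], [0, 0, -0.0005, 0, 0, 0, 0.65], [0, 0, -0.0005, 0, 0, 0, 0.65]])

```text
clock: 8.9
eef_pos: [0.593, -0.1561, 0.0018]
eef_rot: [0.64, 3.052, 0.147]
contact_force: [-0.7, 0.7, 0.4]
opening: 0.0555
finger_force: 0.0
```

```bash
python3 - <<'E'
from h import *
o=robot.get_obs();print(o["opening"],o["contact_force"].round(1),o["eef_pos"].round(4))
rel([o["eef_pos"][0],o["eef_pos"][1],.16],Rt(BY))
rel([.62,.01,.16],Rt(-26))
E
```

```text
0.055514167502706366 [-0.7  0.7  0.4] [ 0.593  -0.1561  0.0018]
t 8.9 shift [ 0.      0.0152 -0.1575] turn [ 5.5  -0.    0.03] F [-0.7  0.7  0.4] op 0.0555
t 8.9 shift [ 0.0419  0.1774 -0.1419] turn [ 4.25 -4.43 92.25] F [-0.7  0.7  0.4] op 0.0555
```

jog_arm(series=[[0, 0.001, -0.01, 0, 0, 0, 0.65], [0, 0.003, -0.03, 0, 0, 0, 0.65], [0, 0.006, -0.06, 0, 0, 0, 0.65], [0, 0.01, -0.1, 2, 0, 0, 0.65], [0, 0.015, -0.14, 4, 0, 0, 0.65], [0, 0.015, -0.157, 5.5, 0, 0, 0.65], [0, 0.015, -0.157, 5.5, 0, 0, 0.65]])

```text
clock: 9.6
eef_pos: [0.5943, -0.1563, 0.1632]
eef_rot: [0.642, 3.07, -0.002]
contact_force: [-0.2, -0.1, -0.9]
opening: 0.0555
finger_force: 0.0
```

```bash
python3 - <<'E'
from h import *
import pickle
rel([.646,.0372,.15],Rt(-26))
c=cap("top");save(c,"top2.png",(180,120,440,320),3)
E
```

```text
t 9.6 shift [0.0303 0.198  0.013 ] turn [ 0.26  0.26 92.36] F [-0.2 -0.1 -0.9] op 0.0555
```

View pics/top2.png

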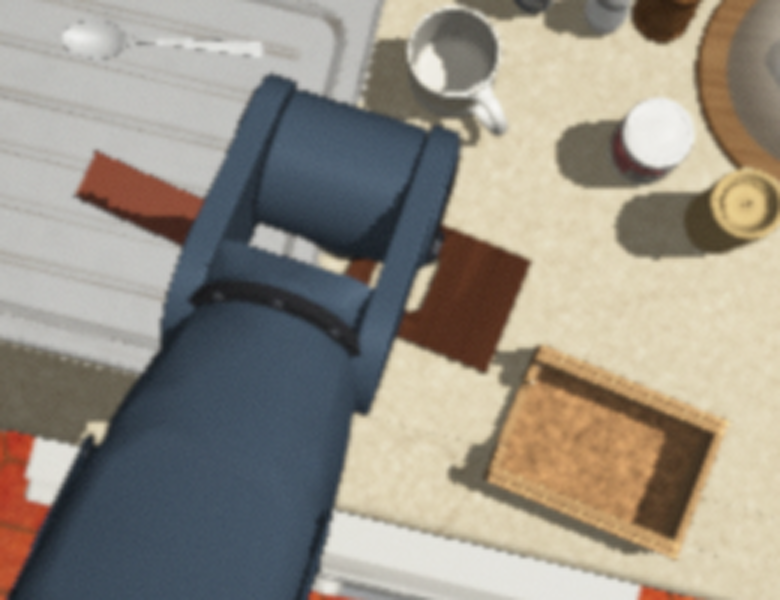

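The lid lies on the worktop at (430,290) without touching the box, and the bystanders haven't moved. Next is the stone.

jog_arm(series=[[0.003, 0.018, 0, 0, 0, 8, 0.9], [0.006, 0.036, 0.001, 0, 0, 16, 0.9], [0.009, 0.055, 0.002, 0, 0, 24, 0.9], [0.012, 0.075, 0.003, 0, 0, 32, 0.9], [0.015, 0.095, 0.005, 0, 0, 40, 0.9], [0.018, 0.115, 0.006, 0, 0, 48, 0.9], [0.021, 0.135, 0.008, 0, 0, 56, 0.9], [0.024, 0.155, 0.01, 0, 0, 64, 0.9], [0.027, 0.175, 0.011, 0, 0, 72, 0.9], [0.03, 0.19, 0.012, 0, 0, 80, 0.9], [0.03, 0.198, 0.013, 0, 0, 88, 0.9], [0.03, 0.198, 0.013, 0.3, 0.3, 92.4, 0.9]])

```text
clock: 10.85
eef_pos: [0.6442, 0.0382, 0.1447]
eef_rot: [-2.662, -1.653, 0.009]
contact_force: [-0.3, -0.0, -0.3]
opening: 0.077
finger_force: 0.0
```

jog_arm(series=[[0, 0, 0, 0, 0, 0, 0.9], [0, 0, 0, 0, 0, 0, 0.9]])

```text
clock: 11.05
eef_pos: [0.6444, 0.0369, 0.1454]
eef_rot: [-2.658, -1.662, 0.008]
contact_force: [-1.1, 0.7, 0.3]
opening: 0.0768
finger_force: 0.0
```

```bash
python3 - <<'E'
from h import *
c=cap("wrist")
rel([.646,.0372,.003],Rt(-26)); print(robot.get_obs()["joint_pos"].round(2))
im=c["image"][:,:,::-1].copy()
m=((im[:,:,2].astype(int)>1.6*im[:,:,0])).astype(np.uint8)
n,l,st,ce=cv2.connectedComponentsWithStats(m)
for k in range(1,n):
    if st[k,4]<1500: continue
    W=np.array([toz(c,p[::-1],.0235)[:2] for p in np.argwhere(l==k)]).astype(np.float32)
    print(st[k],cv2.minAreaRect(W))
S=np.array([.646,.0372]);us,vs=ub(64)
St=np.array([[*(S+sx*.066*us+sy*.024*vs),.0235] for sx,sy in[(1,1),(1,-1),(-1,-1),(-1,1)]])
cv2.polylines(im,[np.round(proj(c,St)*8).astype(np.int32)],True,(0,255,0),1,shift=3)
cv2.imwrite("pics/w2.png",im)
E
```

```text
t 11.1 shift [0.001  0.0023 0.1427] turn [-0.44  0.03  0.04] F [-0.7  0.  -0.5] op 0.0769
[-0.02  0.62  1.46  0.    1.08  0.44]
[    0     0   119   262 19134] ((0.42853760719299316, 0.16762520372867584), (0.26046881079673767, 0.11213421076536179), 45.74211502075195)
[ 301  112   52  133 6502] ((0.6454716324806213, 0.04017795994877815), (0.13045965135097504, 0.04740838333964348), 64.03482818603516)
```

View pics/w2.png

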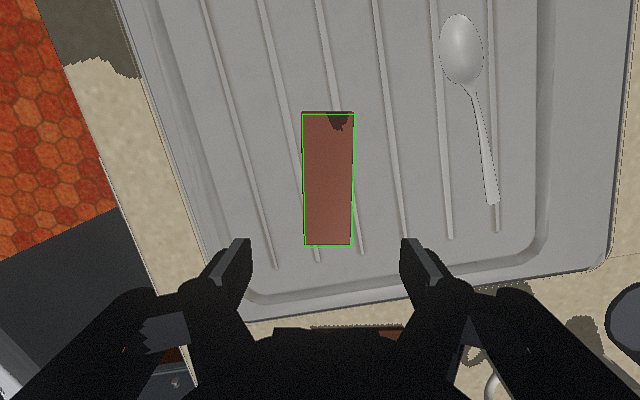

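The overlay fits the stone at (302–354, 112–245), and the wrist estimate agrees to 2–3 mm. I'll descend and grip.

jog_arm(series=[[0, 0.002, 0.03, -0.4, 0, 0, 0.9], [0, 0.002, 0.065, -0.4, 0, 0, 0.9], [0, 0.002, 0.1, -0.4, 0, 0, 0.9], [0, 0.002, 0.125, -0.4, 0, 0, 0.9], [0, 0.002, 0.138, -0.4, 0, 0, 0.9], [0, 0.002, 0.142, -0.4, 0, 0, 0.9], [0, 0.002, 0.142, -0.4, 0, 0, 0.9], [0, 0.002, 0.142, -0.4, 0, 0, 0.75], [0, 0.002, 0.142, -0.4, 0, 0, 0.65], [0, 0.002, 0.142, -0.4, 0, 0, 0.5], [0, 0.002, 0.142, -0.4, 0, 0, 0.4], [0, 0.002, 0.142, -0.4, 0, 0, 0.4]])

```text
clock: 12.3
eef_pos: [0.6465, 0.0367, 0.0058]
eef_rot: [2.664, 1.663, 0.002]
contact_force: [-2.2, 0.6, 6.9]
opening: 0.0464
finger_force: 63.6
```

jog_arm(series=[[0, 0, 0, 0, 0, 0, 0.4], [0, 0, 0, 0, 0, 0, 0.4], [0, 0, 0, 0, 0, 0, 0.4]])

```text
clock: 12.6
eef_pos: [0.6465, 0.0367, 0.0059]
eef_rot: [2.664, 1.663, 0.002]
contact_force: [-1.8, -1.3, 7.3]
opening: 0.0466
finger_force: 63.6
```

```bash
python3 - <<'E'
from h import *
o=robot.get_obs();print(o["eef_pos"].round(4),o["finger_force"])
rel([*o["eef_pos"][:2],.15],Rt(-26))
E
```

```text
[0.6465 0.0367 0.0059] 63.64245906472206
t 12.6 shift [ 1.000e-04  3.000e-04 -1.441e-01] turn [ 0.1  -0.03 -0.06] F [-1.8 -1.3  7.3] op 0.0466
```

jog_arm(series=[[0, 0, -0.005, 0, 0, 0, 0.4], [0, 0, -0.015, 0, 0, 0, 0.4], [0, 0, -0.035, 0, 0, 0, 0.4], [0, 0, -0.065, 0, 0, 0, 0.4], [0, 0, -0.1, 0, 0, 0, 0.4], [0, 0, -0.13, 0, 0, 0, 0.4], [0, 0, -0.14, 0, 0, 0, 0.4], [0, 0, -0.14, 0, 0, 0, 0.4]])

```text
clock: 13.4
eef_pos: [0.6463, 0.0367, 0.1457]
eef_rot: [2.664, 1.662, 0.003]
contact_force: [0.5, 0.2, -3.7]
opening: 0.0466
finger_force: 62.7
```

```bash
python3 - <<'E'
from h import *
rel(bx(0,0,.15),Rt(BY-90)); print(robot.get_obs()["finger_force"])
E
```

```text
t 13.4 shift [-0.4636 -0.0329 -0.0047] turn [ 0.14 -0.05 -2.37] F [ 0.5  0.2 -3.7] op 0.0466
62.74190157651901
```

jog_arm(series=[[-0.015, -0.001, 0, 0, 0, -0.2, 0.4], [-0.045, -0.003, 0, 0, 0, -0.4, 0.4], [-0.085, -0.006, -0.001, 0, 0, -0.6, 0.4], [-0.13, -0.009, -0.001, 0, 0, -0.8, 0.4], [-0.175, -0.013, -0.002, 0, 0, -1, 0.4], [-0.22, -0.016, -0.002, 0, 0, -1.2, 0.4], [-0.265, -0.019, -0.003, 0, 0, -1.4, 0.4], [-0.31, -0.022, -0.003, 0, 0, -1.6, 0.4], [-0.355, -0.025, -0.004, 0, 0, -1.8, 0.4], [-0.4, -0.029, -0.004, 0, 0, -2, 0.4], [-0.435, -0.031, -0.005, 0, 0, -2.2, 0.4], [-0.455, -0.033, -0.005, 0.1, 0, -2.4, 0.4]])

```text
clock: 14.6
eef_pos: [0.4134, -0.3593, 0.1478]
eef_rot: [-2.628, -1.714, 0.003]
contact_force: [0.5, 0.2, -2.8]
opening: 0.0465
finger_force: 62.6
```

jog_arm(series=[[-0.005, 0, 0, 0, 0, 0, 0.4], [-0.009, 0, 0, 0, 0, 0, 0.4], [-0.009, 0, 0, 0, 0, 0, 0.4], [-0.009, 0, 0, 0, 0, 0, 0.4]])

```text
clock: 15.0
eef_pos: [0.4129, -0.3649, 0.1492]
eef_rot: [-2.627, -1.719, 0.001]
contact_force: [0.5, -0.8, -3.8]
opening: 0.0466
finger_force: 62.6
```

```bash
python3 - <<'E'
from h import *
o=robot.get_obs();c=cap("wrist")
rel(bx(0,0,.0134),Rt(BY-90)); print(robot.get_obs()["finger_force"])
# where the stone hangs: red top at TCP z -.0074+.025
im=c["image"][:,:,::-1];m=((im[:,:,2].astype(int)>1.6*im[:,:,0])&(im[:,:,2]>60)).astype(np.uint8)
save(c,"w3.png")
E
```

```text
t 15.05 shift [-0.0004  0.0004  0.1359] turn [-0.1  -0.01  0.09] F [-0.2 -0.2 -3.4] op 0.0464
62.62344717979431
```

View pics/w3.png

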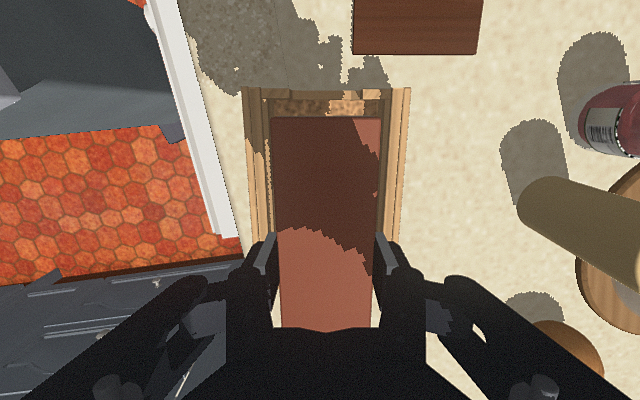

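The stone is held level and centred between the side walls, and the lid edge lies square at the top. I'll lower it.

jog_arm(series=[[0, 0, 0.015, 0, 0, 0, 0.4], [0, 0, 0.035, 0, 0, 0, 0.4], [0, 0, 0.058, 0, 0, 0, 0.4], [0, 0, 0.08, 0, 0, 0, 0.4], [0, 0, 0.1, 0, 0, 0, 0.4], [0, 0, 0.115, 0, 0, 0, 0.4], [0, 0, 0.123, 0, 0, 0, 0.4], [0, 0, 0.127, 0, 0, 0, 0.4], [0, 0, 0.129, 0, 0, 0, 0.4], [0, 0, 0.131, 0, 0, 0, 0.4], [0, 0, 0.132, 0, 0, 0, 0.4], [0, 0, 0.132, 0, 0, 0, 0.4]])

```text
clock: 16.25
eef_pos: [0.4131, -0.3662, 0.019]
eef_rot: [2.629, 1.718, -0.0]
contact_force: [-2.7, 4.1, 8.0]
opening: 0.0462
finger_force: 68.8
```

jog_arm(series=[[0, 0, 0.001, 0, 0, 0, 0.4], [0, 0, 0.0015, 0, 0, 0, 0.4], [0, 0, 0.002, 0, 0, 0, 0.4], [0, 0, 0.002, 0, 0, 0, 0.4]])

```text
clock: 16.65
eef_pos: [0.4134, -0.3664, 0.0186]
eef_rot: [2.627, 1.718, -0.0]
contact_force: [-10.0, 10.5, 27.7]
opening: 0.0464
finger_force: 79.8
```

Contact came about 5 mm earlier than expected and with a sideways force, so I'll back off and look.

jog_arm(series=[[0, 0, -0.004, 0, 0, 0, 0.4], [0, 0, -0.006, 0, 0, 0, 0.4], [0, 0, -0.006, 0, 0, 0, 0.4]])

```text
clock: 16.95
eef_pos: [0.4126, -0.3659, 0.0219]
eef_rot: [-2.63, -1.718, 0.001]
contact_force: [-0.3, 0.1, -4.4]
opening: 0.0467
finger_force: 65.6
```

```bash
python3 - <<'E'
from h import *
o=robot.get_obs();print(o["eef_pos"].round(4),o["contact_force"].round(1),o["moment"].round(2),o["opening"])
u,v=ub();d=o["eef_pos"][:2]-BC;print("box",d@u,d@v)
w=cap("wrist");s=cap("scene");t=cap("top")
a=cv2.resize(w["image"][90:340,200:440,::-1],(400,417));b=cv2.resize(s["image"][200:320,240:355,::-1],(400,417),interpolation=cv2.INTER_CUBIC)
cv2.imwrite("pics/mix.png",np.hstack([a,b]))
import pickle;pickle.dump((w,s,t),open("c3.pkl","wb"))
E
```

```text
[ 0.4126 -0.3659  0.0219] [-0.3  0.1 -4.4] [-0.02 -0.01  0.01] 0.04666585020023135
box -0.0006808915523374732 0.00011164477363193615
```

View pics/mix.png

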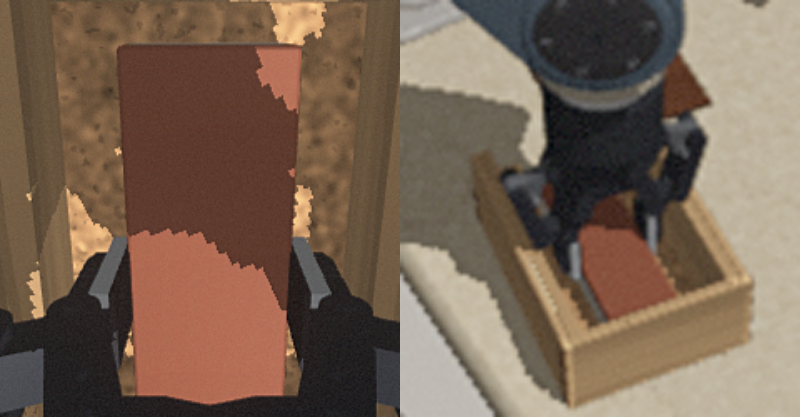

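The outer finger links come down on the tops of the box's side walls, so the grip is too deep on the stone. I'll take the stone back to the draining board and regrip it about 8 mm higher.

jog_arm(series=[[0, 0, -0.015, 0, 0, 0, 0.4], [0, 0, -0.04, 0, 0, 0, 0.4], [0, 0, -0.075, 0, 0, 0, 0.4], [0, 0, -0.11, 0, 0, 0, 0.4], [0, 0, -0.125, 0, 0, 0, 0.4], [0, 0, -0.125, 0, 0, 0, 0.4]])

```text
clock: 17.7
eef_pos: [0.4134, -0.3666, 0.1496]
eef_rot: [2.627, 1.717, -0.0]
contact_force: [-0.0, 1.0, -4.0]
opening: 0.0467
finger_force: 65.7
```

```bash
python3 - <<'E'
from h import *
rel([.6465,.0367,.12],Rt(-24))
E
```

```text
t 17.7 shift [0.463  0.0515 0.0288] turn [0.17 0.12 0.33] F [-0.  1. -4.] op 0.0467
```

jog_arm(series=[[0.015, 0.002, 0, 0, 0, 0, 0.4], [0.05, 0.006, 0, 0, 0, 0, 0.4], [0.095, 0.011, 0, 0, 0, 0, 0.4], [0.14, 0.016, 0, 0, 0, 0, 0.4], [0.185, 0.021, 0, 0, 0, 0, 0.4], [0.23, 0.026, 0, 0, 0, 0, 0.4], [0.275, 0.031, 0, 0, 0, 0, 0.4], [0.32, 0.036, 0, 0, 0, 0, 0.4], [0.365, 0.041, 0.005, 0, 0, 0, 0.4], [0.41, 0.046, 0.01, 0, 0, 0, 0.4], [0.445, 0.05, 0.02, 0, 0, 0, 0.4], [0.463, 0.0515, 0.029, 0.1, 0.1, 0.3, 0.4]])

```text
clock: 18.9
eef_pos: [0.6456, 0.0413, 0.1153]
eef_rot: [-2.628, -1.712, 0.003]
contact_force: [-1.4, -0.4, -4.0]
opening: 0.0464
finger_force: 65.6
```

jog_arm(series=[[0, 0, 0.015, 0, 0, 0, 0.4], [0, 0, 0.04, 0, 0, 0, 0.4], [0, 0, 0.07, 0, 0, 0, 0.4], [0, 0, 0.095, 0, 0, 0, 0.4], [0, 0, 0.107, 0, 0, 0, 0.4], [0, 0, 0.11, 0, 0, 0, 0.4], [0, 0, 0.11, 0, 0, 0, 0.4]])

```text
clock: 19.6
eef_pos: [0.6454, 0.0376, 0.0075]
eef_rot: [-2.632, -1.709, 0.001]
contact_force: [0.1, -0.3, -3.7]
opening: 0.0466
finger_force: 66.0
```

```bash
python3 - <<'E'
from h import *
rel([.6465,.0367,.006],Rt(-24))
E
```

```text
t 19.6 shift [-0.0004  0.0014  0.0015] turn [-0.18 -0.09  0.01] F [ 0.1 -0.3 -3.7] op 0.0466
```

jog_arm(series=[[0, 0, 0.001, 0, 0, 0, 0.4], [0, 0, 0.0025, 0, 0, 0, 0.4], [0, 0, 0.003, 0, 0, 0, 0.4], [0, 0, 0.003, 0, 0, 0, 0.4]])

```text
clock: 20.0
eef_pos: [0.646, 0.0379, 0.0058]
eef_rot: [-2.632, -1.71, -0.001]
contact_force: [-2.6, -1.6, 5.2]
opening: 0.0465
finger_force: 67.0
```

jog_arm(series=[[0, 0, 0, 0, 0, 0, 0.6], [0, 0, 0, 0, 0, 0, 0.7], [0, 0, 0, 0, 0, 0, 0.7], [0, 0, -0.003, 0, 0, 0, 0.7], [0, 0, -0.006, 0, 0, 0, 0.7], [0, 0, -0.008, 0, 0, 0, 0.7], [0, 0, -0.008, 0, 0, 0, 0.65], [0, 0, -0.008, 0, 0, 0, 0.55], [0, 0, -0.008, 0, 0, 0, 0.45], [0, 0, -0.008, 0, 0, 0, 0.4], [0, 0, -0.008, 0, 0, 0, 0.4], [0, 0, -0.008, 0, 0, 0, 0.4]])

```text
clock: 21.2
eef_pos: [0.6457, 0.0379, 0.0131]
eef_rot: [-2.632, -1.71, -0.0]
contact_force: [-2.8, -0.3, 7.7]
opening: 0.0465
finger_force: 61.4
```

jog_arm(series=[[0, 0, 0, 0, 0, 0, 0.4], [0, 0, 0, 0, 0, 0, 0.4]])

```text
clock: 21.4
eef_pos: [0.6456, 0.0379, 0.0131]
eef_rot: [-2.632, -1.71, -0.0]
contact_force: [-1.8, -0.6, 8.1]
opening: 0.0463
finger_force: 61.4
```

The underside is now 14.6 mm below the TCP. The stone should land at TCP z ≈ 0.0206, clear of the link contact at 0.019. Going back to the box.

jog_arm(series=[[0, 0, -0.005, 0, 0, 0, 0.4], [0, 0, -0.015, 0, 0, 0, 0.4], [0, 0, -0.035, 0, 0, 0, 0.4], [0, 0, -0.065, 0, 0, 0, 0.4], [0, 0, -0.1, 0, 0, 0, 0.4], [0, 0, -0.13, 0, 0, 0, 0.4], [0, 0, -0.14, 0, 0, 0, 0.4], [0, 0, -0.14, 0, 0, 0, 0.4]])

```text
clock: 22.2
eef_pos: [0.6461, 0.0376, 0.1535]
eef_rot: [-2.632, -1.71, -0.002]
contact_force: [-0.1, -0.1, -4.8]
opening: 0.0457
finger_force: 62.8
```

```bash
python3 - <<'E'
from h import *
rel(bx(0,0,.155),Rt(BY-90)); print(robot.get_obs()["finger_force"])
E
```

```text
t 22.2 shift [-0.4628 -0.0493 -0.0026] turn [-0.07 -0.14 -0.27] F [-0.1 -0.1 -4.8] op 0.0457
62.789093255996704
```

jog_arm(series=[[-0.015, -0.002, 0, 0, 0, 0, 0.4], [-0.045, -0.005, 0, 0, 0, 0, 0.4], [-0.085, -0.009, 0, 0, 0, 0, 0.4], [-0.13, -0.014, 0, 0, 0, 0, 0.4], [-0.175, -0.019, 0, 0, 0, 0, 0.4], [-0.22, -0.023, 0, 0, 0, 0, 0.4], [-0.265, -0.028, 0, 0, 0, 0, 0.4], [-0.31, -0.033, 0, 0, 0, 0, 0.4], [-0.355, -0.038, 0, 0, 0, 0, 0.4], [-0.4, -0.043, 0, 0, 0, 0, 0.4], [-0.44, -0.047, 0, 0, 0, -0.3, 0.4], [-0.46, -0.049, 0, 0, 0, -0.3, 0.4]])

```text
clock: 23.4
eef_pos: [0.4109, -0.3649, 0.15]
eef_rot: [-2.627, -1.712, 0.002]
contact_force: [-0.1, 0.7, -4.6]
opening: 0.0461
finger_force: 62.8
```

jog_arm(series=[[-0.002, 0, 0, 0, 0, 0, 0.4], [-0.002, 0, 0, 0, 0, 0, 0.4], [-0.002, 0, 0, 0, 0, 0, 0.4]])

```text
clock: 23.7
eef_pos: [0.4131, -0.3637, 0.151]
eef_rot: [-2.625, -1.716, 0.001]
contact_force: [0.4, 0.0, -4.6]
opening: 0.0459
finger_force: 62.8
```

```bash
python3 - <<'E'
from h import *
rel(bx(0,0,.0206),Rt(BY-90)); print(robot.get_obs()["finger_force"])
c=cap("wrist");im=c["image"][:,:,::-1]
m=((im[:,:,2].astype(int)>1.6*im[:,:,0]))[100:335,255:390].astype(np.uint8)
n,l,st,ce=cv2.connectedComponentsWithStats(m);k=1+st[1:,4].argmax();print(st[k]) # stone's far edge rows: row 118 in the last picture
tz=robot.get_obs()["eef_pos"][2]-.0146+.025
u,v=ub()
for a in(-.066,.0):
    pass
print("top front edge proj", proj(c,[bx(.066,.024,tz),bx(.066,-.024,tz)]).round(1).tolist())
r=np.argwhere(l==k);ys=r[:,0].min();print("front row",ys+100, [ (r[r[:,0]==y,1].min()+255,r[r[:,0]==y,1].max()+255) for y in(ys+3,ys+60)])
E
```

```text
t 23.7 shift [-0.0018  0.0012  0.1303] turn [-0.27 -0.14  0.06] F [ 0.4  0.  -4.6] op 0.0459
62.75336265563965
[    0     0   135   234 25812]
top front edge proj [[274.9, 125.8], [380.7, 126.0]]
front row 100 [(np.int64(255), np.int64(389)), (np.int64(255), np.int64(389))]
```

jog_arm(series=[[-0.001, 0.001, 0.015, 0, 0, 0, 0.4], [-0.0015, 0.001, 0.035, -0.2, 0, 0, 0.4], [-0.0015, 0.001, 0.058, -0.2, 0, 0, 0.4], [-0.0015, 0.001, 0.08, -0.2, 0, 0, 0.4], [-0.0015, 0.001, 0.1, -0.2, 0, 0, 0.4], [-0.0015, 0.001, 0.115, -0.2, 0, 0, 0.4], [-0.0015, 0.001, 0.121, -0.2, 0, 0, 0.4], [-0.0015, 0.001, 0.124, -0.2, 0, 0, 0.4], [-0.0015, 0.001, 0.126, -0.2, 0, 0, 0.4], [-0.0015, 0.001, 0.1275, -0.2, 0, 0, 0.4], [-0.0015, 0.001, 0.1285, -0.2, 0, 0, 0.4], [-0.0015, 0.001, 0.1285, -0.2, 0, 0, 0.4]])

```text
clock: 24.95
eef_pos: [0.4134, -0.3663, 0.0236]
eef_rot: [-2.63, -1.718, -0.003]
contact_force: [0.4, 0.5, -3.4]
opening: 0.0461
finger_force: 62.7
```

jog_arm(series=[[0, 0, 0.0005, 0, 0, 0, 0.4], [0, 0, 0.001, 0, 0, 0, 0.4], [0, 0, 0.001, 0, 0, 0, 0.4]])

```text
clock: 25.25
eef_pos: [0.4133, -0.3661, 0.0223]
eef_rot: [-2.629, -1.718, -0.002]
contact_force: [0.1, 0.5, -4.2]
opening: 0.046
finger_force: 62.7
```

jog_arm(series=[[0, 0, 0.0007, 0, 0, 0, 0.4], [0, 0, 0.0014, 0, 0, 0, 0.4], [0, 0, 0.002, 0, 0, 0, 0.4], [0, 0, 0.002, 0, 0, 0, 0.4]])

```text
clock: 25.65
eef_pos: [0.4133, -0.3661, 0.0206]
eef_rot: [-2.629, -1.718, -0.002]
contact_force: [-2.0, 1.2, 3.4]
opening: 0.046
finger_force: 63.5
```

Contact came exactly at the expected floor height (TCP 0.0206), so I'll release.

jog_arm(series=[[0, 0, 0, 0, 0, 0, 0.58], [0, 0, 0, 0, 0, 0, 0.62], [0, 0, -0.001, 0, 0, 0, 0.66], [0, 0, -0.003, 0, 0, 0, 0.66], [0, 0, -0.008, 0, 0, 0, 0.66], [0, 0, -0.03, 0, 0, 0, 0.66], [0, 0, -0.06, 0, 0, 0, 0.66], [0, 0, -0.1, 0, 0, 0, 0.66], [0, 0, -0.14, 0, 0, 0, 0.66], [0, 0, -0.17, 0, 0, 0, 0.66], [0.04, 0, -0.18, 0, 0, 0, 0.66], [0.06, 0, -0.18, 0, 0, 0, 0.66]])

```text
clock: 26.85
eef_pos: [0.4383, -0.3105, 0.2028]
eef_rot: [2.628, 1.717, 0.005]
contact_force: [-0.0, -0.2, -0.7]
opening: 0.0563
finger_force: 0.0
```

```bash
python3 - <<'E'
from h import *
o=robot.get_obs();print(o["clock"],o["contact_force"].round(1),o["opening"])
w=cap("wrist");s=cap("scene")
a=cv2.resize(w["image"][:,120:520,::-1],(400,400));b=cv2.resize(s["image"][180:330,220:370,::-1],(400,400),interpolation=cv2.INTER_CUBIC)
cv2.imwrite("pics/fin.png",np.hstack([a,b]))
E
```

```text
26.85 [-0.  -0.2 -0.7] 0.0563231014577534
```

View pics/fin.png

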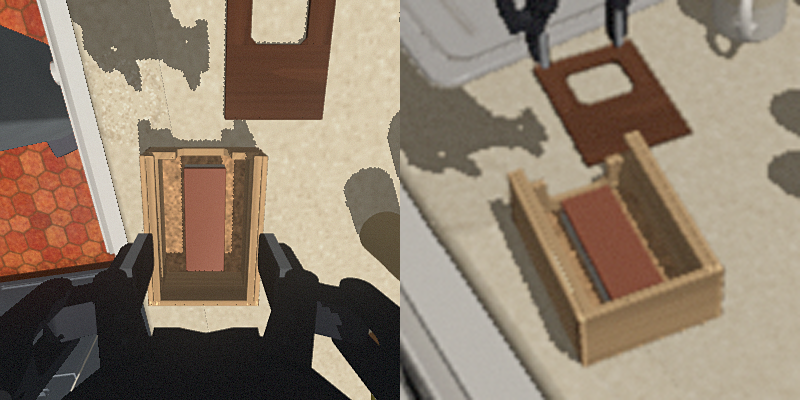

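The stone lies flat in the open box, the lid lies flat on the worktop, and the gripper is clear of everything. Handing in.

```bash
python3 -c "
from plant import robot
print(robot.close_job())"
```

```text
the job is handed in; nothing more can be done
None
```

The job is handed in, at about 27 s of the 61 s: the whetstone lies flat in the open box, the lid lies flat on the worktop beside it, and the candle, jam jar and mug were never touched. On the first try at lowering the stone, the finger links pressed on the box walls (about 30 N measured at the wrist), so I took it back to the draining board and gripped it higher before setting it in.

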